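Pack the cold-stage kit: metal blocks lowest, comb rack interlaced, light cover on top

TASK

Pack the cold-stage kit into the steel pan, heaviest parts lowest: lay the two aluminium blocks side by side flat on the pan's floor, fit the grey comb rack fins down, centred and fully home between the fins of the finned block, and lay the light white cover inside the pan on top, level across both. Set the metal blocks down gently, never drop them, and leave the bottle, the dishes and the vials standing where they are.

Things in the scene. Friction and masses are not known exactly. Their poses are not given: they have to be found in the camera images.
- pan: Open rectangular steel pan, fixed to the bench, ahead on the left or right (the cover on the other side). Outside 176 (x) x 114 (y) x 78 mm high, walls and floor 4 mm; inside 168 x 106 x 74 mm deep. Origin: centre of underside, z up, x along its long side. Same after a half turn about z.
- pan_in (a point): Centre of the pan's inner floor (4 mm above the bench), axes as the pan's.
- fin_block: Aluminium cooling block, 0.3 kg: base plate 84 (x) x 92 (y) x 12 mm; on it four upright fins 4 (x) x 44 (y) mm, z 12 to 36, at x = -24, -8, 8, 24 (52 mm over the outer faces, a good grip). Origin: centre of underside, z up. Beside the tube block, x along the pan's x, the two leave 22 mm spare along the pan. Same after a half turn about z.
- tube_block: Aluminium tube block, the heaviest part, 0.48 kg: base 62 (x) x 92 (y) x 16 mm with two rows of dark tube holes, and a middle lifting spine 24 (x) x 70 (y) mm, z 16 to 68, gripped across x; centre of mass at z = 25. Origin: centre of underside, z up. Fits the pan only with its x along the pan's x. Same after a half turn about z.
- comb: Grey plastic comb, 0.09 kg, standing on five fins 4 (x) x 40 (y) mm, z 0 to 22, at x = -32, -16, 0, 16, 32; plate 76 x 60 mm, z 22 to 28; grip rib 12 (x) x 50 (y) mm, z 28 to 54. Origin: centre, at the fin tips, z up. Home: plate on the block's fins, axes aligned, origin 14 mm above fin_block's, 4 mm play each side, rib top level with the spine's. Same after a half turn about z.
- cover: White plastic cover, 0.07 kg, lying flat: plate 150 (x) x 88 (y) x 4 mm, grip rib in the middle 14 (x) x 50 (y) mm, z 4 to 34. Origin: centre of underside, z up. Goes inside the pan, x along the pan's x, on the comb's rib and the tube block's spine, underside 68 mm above the pan's floor. Same after a half turn about z.
- bottle: Bystander: amber glass bottle, 56 mm diameter, 110 mm high, loose, standing between pan and cover. Origin at the centre of its underside.
- dishes: Bystander: stack of culture dishes, 88 mm diameter, 60 mm high, loose, beyond the bottle. Origin at the centre of its underside.
- vial_l: Bystander: small white vial, 28 mm diameter, 70 mm high, loose, between the left and the middle of the three near parts. Origin at the centre of its underside.
- vial_r: Bystander: the same vial, between the right and the middle of the three near parts.

How it is judged:
By the outcome, as a careful person would: the job done as asked, in the order asked, and still so for the second after the job is handed in, with the robot touching nothing.
It also fails if it takes over 72 s, if anything falls off the work surface, if the arm or the gripper's body presses on something with over 40 N, if the wrist force passes 120 N, or if a joint passes its speed limit or range.

ROBOT

A 7-joint arm with a two-finger parallel gripper is mounted at the origin on the work surface. World frame = base frame: x ahead of the robot, y to its left, z up, the work surface at z = 0. Lengths are in m, angles in rad, forces in N, time in s.
With the tool pointing down it reaches from about 0.4 to 0.85 m from the base axis. Payload 10.4 kg.
Tool frame: the origin (TCP) lies midway between the tips of the shut fingers; the grasp point (between the pads) lies 19 mm behind it; z points along the fingers, y is the line along which they close (so a half turn about z gives the same grasp; the last joint's range is limited). The gripper opens to 85 mm and grips with 20 to 120 N. Pads are 22 mm wide; open, the fingers measure 114 mm over their backs; the gripper's body (76 mm by 85 mm) begins 54 mm behind the grasp point. The pads swing forward as they close: fully open they stand 13 mm farther back than shut.
Start: joints at [1.139, 0.332, -0.065, 1.46, 0.022, 1.35, -0.088], TCP at [0.248, -0.574, 0.231] pointing down, gripper open.
Joint ranges: [-2.6, 2.6], [-0.5, 2.12], [-1.47, 1.34], [0.16, 2.42], [-1.27, 4.41], [0.06, 2.06], [-2.6, 2.6]. Speed limits (rad/s): [2.22, 2.22, 2.79, 2.79, 3.14, 3.14, 3.14].

INTERFACE

Orientations are given as a rotation vector (axis times angle).
In Python, from station import arm, cams, sensors gives the robot as it stands (arm), with the cameras (cams) and the readings (sensors).
- The arm moves only by the tool drive_effector, called after ">>>" in YAML: its name, and indented under it one key for each argument. Schema: {"type":"object","properties":{"deltas":{"type":"object","properties":{"tx":{"type":"array","items":{"type":"number"},"minItems":1,"maxItems":20},"ty":{"type":"array","items":{"type":"number"},"minItems":1,"maxItems":20},"tz":{"type":"array","items":{"type":"number"},"minItems":1,"maxItems":20},"drx":{"type":"array","items":{"type":"number"},"minItems":1,"maxItems":20},"dry":{"type":"array","items":{"type":"number"},"minItems":1,"maxItems":20},"drz":{"type":"array","items":{"type":"number"},"minItems":1,"maxItems":20}},"additionalProperties":false,"required":["tx","ty","tz","drx","dry","drz"]},"jaw":{"type":"number"},"grip_force":{"type":"number"},"only":{"type":"string"},"quiet":{"type":"boolean"},"lines":{"type":"string"}},"required":["deltas"],"additionalProperties":false}. deltas is an object with one list for each field, all of the same length, 1 to 20, a row being the entries at one place: tx, ty, tz (the shift in a scale on which 1.0 is 0.75 m), drx, dry, drz (a rotation vector in normalised numbers (1 is 2 pi rad)); each row is the pose to reach, as a shift and turn from the pose commanded when the call began, along the tool's axes at that moment; what a row does not reach only later rows make up. A row lasts 1/8 s, in which the tool goes at most 0.0625 m and 0.188 rad, less where a joint would pass 70% of its speed; a pose out of reach is approached as far as the arm can. jaw is the opening from 0.0 (shut) to 1.0 (fully open), set as the call begins (left out keeps the last). The fingers move at their own pace and stop on an object; grip_force is the grip in N (left out, the last holds). Time passes only in rows, so rows that do not move let the fingers close. The tool returns the time, the measured TCP pose, the force, the opening and the grip force at its end. only (a regular expression) keeps the lines of the reply that match it, lines (a string "A,B") keeps lines A to B, and quiet returns only ok. Shift and turn numbers lie between -1 and 1, and a call with a number outside is refused. Input that does not fit is refused with a message, and nothing moves.
- sensors.get_obs(): the state, without advancing time (a new reading comes with each control period).
- cams.read_camera(name): name is "scene" or "side" or "wrist"; returns the picture (480x640x3 uint8, red, green, blue); there is no depth.
- cams.camera_params(name): a dict with "fx", "fy", "cx", "cy" (pixels), "origin" and "orientation" of the camera in the world. Camera axes: x right, y down, z forward; pixel columns grow to the right and rows downward; lengths in m; the calibration is good to about 2 mm. A picture is of the moment at which its call begins: read the wrist's pose just before it. camera_params takes no time and is no camera call; for the wrist camera it gives the pose at the moment of the call.
- arm.close_job(): hands the job in; it is judged then, once.
The state is a dict: "time": time; "joint_pos": joint angles; "qd": joint speeds; "tau": joint torques, N m; "position": TCP position; "ee_rot": TCP orientation; "wrist_force": force on the tool from outside, world axes, zero at the start; "torque": the same for the moment, N m; "gripper_width": opening from 0.0 (shut) to 1.0 (fully open); "gripper_force": force on a finger pad.
Only numpy, scipy, OpenCV 4.12 (cv2) and the standard library are available. Lean on these libraries where they do the work, as an engineer would, in place of code of your own. Each camera call takes 0.05 s, during which the arm holds its last target. There are 200 camera calls.

## Working session

There is one attempt and no reset: what is moved stays moved. The work goes in short steps, Python scripts to look and compute and a tool call to move; the robot and the scene stay as the last step left them, time stands still between calls to the robot, and variables do not carry over. Pictures are saved under pics/ and viewed, at most 10 in all, crops included, and the job is handed in when it is done.

```bash
ls; mkdir -p pics; cat > h.py <<'E'
import numpy as np, cv2
from station import arm, cams, sensors
from scipy.spatial.transform import Rotation as R
def snap(name,f):
    p=cams.camera_params(name); im=cams.read_camera(name); cv2.imwrite('pics/'+f,im[:,:,::-1]); return p
def Rm(o):
    o=np.array(o,float)
    return o if o.shape==(3,3) else R.from_rotvec(o).as_matrix() if o.size==3 else R.from_quat(o).as_matrix()
def ray(p,u,v,z):
    d=Rm(p['orientation'])@np.array([(u-p['cx'])/p['fx'],(v-p['cy'])/p['fy'],1]); o=np.array(p['origin'])
    return o+d*(z-o[2])/d[2]
def proj(p,X):
    c=Rm(p['orientation']).T@(np.array(X)-p['origin']); return p['cx']+p['fx']*c[0]/c[2],p['cy']+p['fy']*c[1]/c[2]
E
python3 - <<'E'
from h import *
for n in ('scene','side','wrist'):
    print(n,snap(n,n+'0.png'))
o=sensors.get_obs(); print({k:np.round(v,3) for k,v in o.items()})
E
```

```text
pics
station.py
scene {'fx': 448.4477374527192, 'fy': 448.4477374527192, 'cx': 315.5909898673659, 'cy': 235.4752019610841, 'origin': array([ 0.81555386, -0.3287041 ,  0.67619792]), 'orientation': array([-2.4005311 , -0.86681039,  0.27780826])}
side {'fx': 461.8643789818321, 'fy': 461.8643789818321, 'cx': 321.6984431970548, 'cy': 246.4480266522198, 'origin': array([0.20961434, 0.54202637, 0.7226933 ]), 'orientation': array([-0.72709423,  2.63221137, -1.05057679])}
wrist {'fx': 348.6568945174758, 'fy': 348.6568945174758, 'cx': 323.72743290307784, 'cy': 232.939836644679, 'origin': array([ 0.32649477, -0.53982071,  0.37277929]), 'orientation': array([ 2.3825176 , -1.56429956, -0.267943  ])}
{'time': np.float64(0.15), 'joint_pos': array([ 1.139,  0.333, -0.065,  1.461,  0.022,  1.35 , -0.089]), 'qd': array([-0.   , -0.001,  0.   , -0.002, -0.002, -0.   , -0.   ]), 'tau': array([ 1.0000e-03, -6.2583e+01,  5.0000e-02, -3.9185e+01,  1.6000e-02,
        8.0000e-03,  0.0000e+00]), 'position': array([ 0.248, -0.573,  0.231]), 'ee_rot': array([-3.075, -0.637,  0.   ]), 'wrist_force': array([-0.165,  0.095,  0.091]), 'torque': array([-0.024, -0.011,  0.032]), 'gripper_force': np.float64(0.0), 'gripper_width': np.float64(0.998)}
```

View pics/scene0.png

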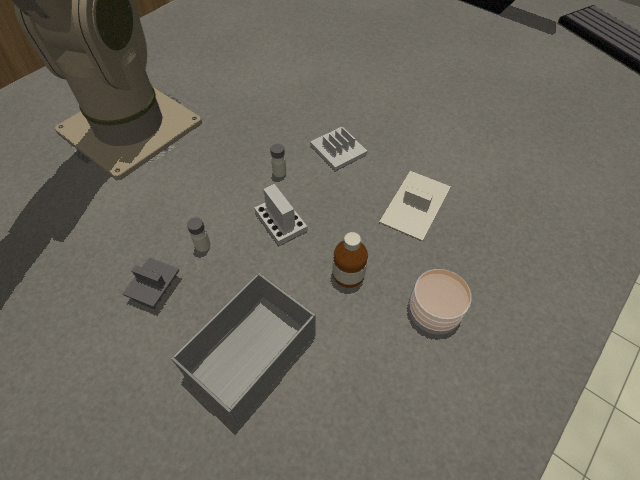

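View pics/side0.png

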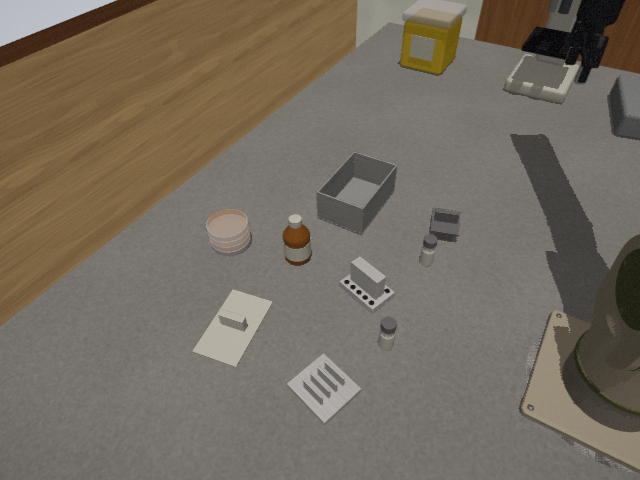

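The scene view shows the pan at (246,345), comb (152,283), tube block (281,215), fin block (338,147), cover (415,205), bottle (350,262), dishes (440,300) and vials (278,162) and (199,235). The side view shows the same layout from the opposite side. I'll enlarge both to read corners.

```bash
python3 - <<'E'
import cv2
a=cv2.imread('pics/scene0.png')[120:420,110:480]; cv2.imwrite('pics/sc.png',cv2.resize(a,(740,600),interpolation=cv2.INTER_CUBIC))
a=cv2.imread('pics/side0.png')[145:430,185:470]; cv2.imwrite('pics/si.png',cv2.resize(a,(570,570),interpolation=cv2.INTER_CUBIC))
E
```

```text
(no output)
```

View pics/sc.png

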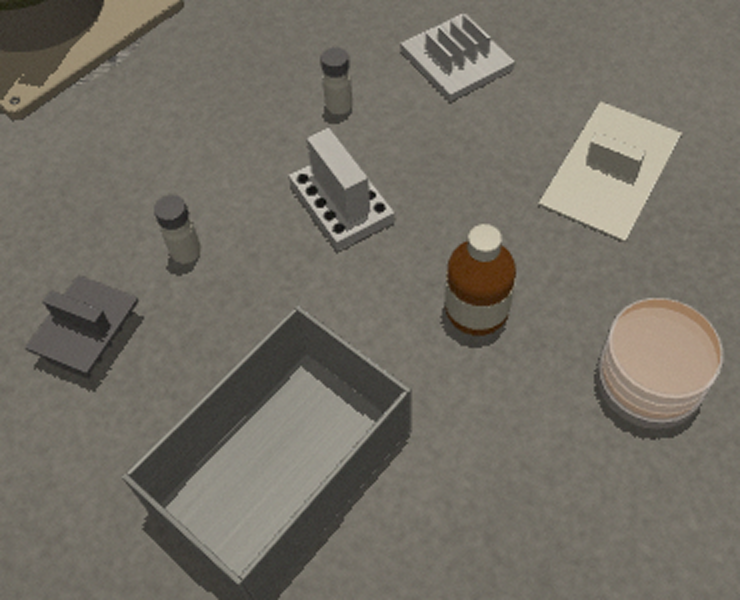

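View pics/si.png

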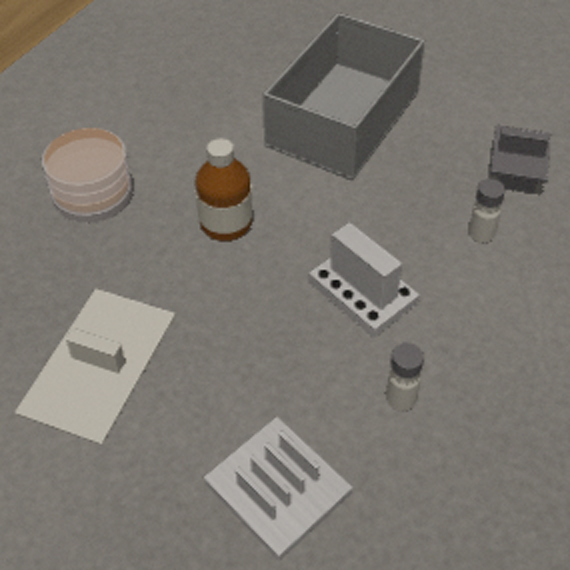

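The crops give readable corners for every part, for example tube spine top (308,138)-(331,130)-(368,186)-(344,193) and pan rim (298,309),(411,388),(240,584),(126,477) in the scene crop. I'll fit the poses from both views.

```bash
cat > fit.py <<'E'
from h import *
from scipy.optimize import least_squares
def fit(obs,guess):
    # obs: list of (cam params, (u,v), (lx,ly,z) local point)
    def f(q):
        c,s=np.cos(q[2]),np.sin(q[2]); r=[]
        for p,uv,l in obs:
            r+=list(np.array(proj(p,[q[0]+c*l[0]-s*l[1],q[1]+s*l[0]+c*l[1],l[2]]))-uv)
        return np.array(r)
    best=min((least_squares(f,[guess[0],guess[1],a],loss='soft_l1') for a in np.arange(0,3.14,.3)),key=lambda s:s.cost)
    return best.x, np.round(f(best.x),1)
E
cat > f0.py <<'E'
from fit import *
A=cams.camera_params('scene');B=cams.camera_params('side')
def a(u,v): return A,(110+u/2,120+v/2)
def b(u,v): return B,(185+u/2,145+v/2)
def corners(a,uvs,hx,hy,z,guess):
    # image points labelled by nearest cyclic/permuted box corners
    return [( *a(*uv),z) for uv in uvs]
D={ # name: list of (fn, uv list in cyclic order, hx,hy,z)
'pan':[(a,[(298,309),(411,388),(240,584),(126,477)],.088,.057,.078),(b,[(341,15),(424,40),(355,123),(265,95)],.088,.057,.078)],
'tube':[(a,[(308,138),(331,130),(368,186),(344,193)],.012,.035,.068),(a,[(290,180),None,(394,213),(340,239)],.031,.046,.016),(b,[(332,233),(350,226),(401,266),(384,275)],.012,.035,.068),(b,[(310,276),None,(417,293),(377,323)],.031,.046,.016)],
'fin':[(a,[(401,44),(464,14),(514,62),(451,93)],.042,.046,.012),(b,[(205,479),(278,417),(351,488),(281,547)],.042,.046,.012)],
'comb':[(a,[(27,346),(85,276),(138,299),(84,370)],.038,.03,.028)],
'cover':[(a,[(601,102),(682,132),(626,240),(540,206)],.075,.044,.004),(b,[(98,290),(175,315),(103,441),(17,412)],.075,.044,.004)]}
import itertools
for n,L in D.items():
    res=None
    opts=[]
    for fn,uvs,hx,hy,z in L:
        c=[(hx,hy,z),(-hx,hy,z),(-hx,-hy,z),(hx,-hy,z)]
        opts.append([[(*fn(*uv),c[(s*i+k)%4]) for i,uv in enumerate(uvs) if uv] for k in range(4) for s in(1,-1)])
    p,uv=L[0][0](*[x for x in L[0][1] if x][0]); g=ray(p,*uv,L[0][4])
    for combo in itertools.product(*opts[:1]):
        o=list(combo[0])
        q,r=fit(o,g)
        if res is None or np.abs(r).sum()<np.abs(res[1]).sum()-.01: res=(q,r,o)
    o=res[2];q=res[0]
    for op in opts[1:]:
        def cost(x): 
            c,s=np.cos(q[2]),np.sin(q[2])
            return sum(np.hypot(*(np.array(proj(p,[q[0]+c*l[0]-s*l[1],q[1]+s*l[0]+c*l[1],l[2]]))-uv)) for p,uv,l in x)
        o=o+min(op,key=cost)
    q2,r=fit(o,q); print(n,np.round(q,4),np.round(q2,4),(np.degrees(q2[2])+90)%180-90); print(r)
for n,(u,v),h in (('bottle',(485,240),.11),('dishes',(664,345),.06),('vialA',(335,60),.07),('vialB',(172,206),.07)):
    print(n,ray(*[a(u,v)[0]],*a(u,v)[1],h))
E
python3 f0.py
```

```text
pan [ 0.58   -0.2017  1.5877] [ 0.5794 -0.2021  1.5876] -89.0362955824261
[-0.5 -2.9  0.5  0.  -0.3  0.8 -2.4 -0.2 -2.4 -1.  -0.2  0.3 -0.   3.
 -1.9 -0. ]
tube [0.4429 0.0154 1.204 ] [0.4401 0.017  1.266 ] 72.53922096502913
[-1.5  0.3 -1.3 -1.2  0.3 -3.7  0.3 -1.2 -1.4 -2.1  0.5  0.1 -1.9  2.4
 -1.   0.  -1.  -2.7  0.2 -2.  -0.4  0.3 -1.5 -2.2  0.9  0.1 -1.7  2.6]
fin [0.4062 0.2367 1.2932] [0.4042 0.2371 1.2986] 74.40281034101886
[-1.2 -0.8 -0.9 -1.1  0.3 -0.6 -0.7  0.6 -1.1 -1.  -0.8 -0.8  1.  -0.6
 -1.1  4.6]
comb [ 0.3734 -0.2223  1.8207] [ 0.3734 -0.2223  1.8207] -75.68076629981164
[-0.9 -0.5 -1.  -1.3  1.6  0.2  0.6  1.9]
cover [0.6136 0.215  1.7582] [0.6125 0.2145 1.7558] -79.40238288868068
[-1.1 -0.6 -0.3  0.2 -0.   0.7 -1.3 -1.1 -1.6 -1.2  0.1 -1.5 -0.3  0.9
 -1.2  0.1]
bottle [0.60874108 0.00591076 0.11      ]
dishes [0.75581562 0.04498278 0.06      ]
vialA [0.35817524 0.10482361 0.07      ]
vialB [ 0.36992001 -0.11105615  0.07      ]
```

```bash
cat > go.py <<'E'
from h import *
def to(x,y,z,ydeg):
    "shift and turn in the tool's axes to reach TCP x,y,z, tool down, tool y at world angle ydeg"
    o=sensors.get_obs(); C=Rm(o['ee_rot']); b=np.radians(ydeg)
    Y=np.array([np.cos(b),np.sin(b),0]); Z=np.array([0,0,-1.]); T=np.column_stack([np.cross(Y,Z),Y,Z])
    d=C.T@(np.array([x,y,z])-o['position']); w=R.from_matrix(C.T@T).as_rotvec()
    n=max(np.linalg.norm(d)/.0625,np.linalg.norm(w)/.188)
    print('t',round(float(o['time']),2),'row',*np.round(d,4),*np.round(w,4),'n',round(n,1))
E
python3 - <<'E'
from go import *
p=cams.camera_params('wrist'); print(Rm(p['orientation']).round(2), Rm(sensors.get_obs()['ee_rot']).round(3))
to(.42,-.05,.33,-90)
E
```

```text
[[ 0.4  -0.87 -0.3 ]
 [-0.92 -0.38 -0.13]
 [-0.    0.33 -0.94]] [[ 0.918  0.397 -0.   ]
 [ 0.397 -0.918  0.001]
 [-0.    -0.001 -1.   ]]
t 0.15 row 0.3655 -0.412 -0.0989 -0.0011 0.0003 0.4088 n 9.0
```

The manual's scale: shifts go in shares of 0.75 m and turns go in shares of 2 pi rad. Converting my numbers, 0.473 m / 0.75 = 0.6307, -0.333 m / 0.75 = -0.444, 0.409 rad / 6.2832 = 0.0651.

>>> drive_effector:
  deltas: {"tx":[0.6307, 0.6307, 0.6307, 0.6307, 0.6307, 0.6307, 0.6307, 0.6307, 0.6307, 0.6307, 0.6307, 0.6307, 0.6307], "ty":[-0.444, -0.444, -0.444, -0.444, -0.444, -0.444, -0.444, -0.444, -0.444, -0.444, -0.444, -0.444, -0.444], "tz":[-0.132, -0.132, -0.132, -0.132, -0.132, -0.132, -0.132, -0.132, -0.132, -0.132, -0.132, -0.132, -0.132], "drx":[-0.0002, -0.0002, -0.0002, -0.0002, -0.0002, -0.0002, -0.0002, -0.0002, -0.0002, -0.0002, -0.0002, -0.0002, -0.0002], "dry":[0, 0, 0, 0, 0, 0, 0, 0, 0, 0, 0, 0, 0], "drz":[0.0651, 0.0651, 0.0651, 0.0651, 0.0651, 0.0651, 0.0651, 0.0651, 0.0651, 0.0651, 0.0651, 0.0651, 0.0651]}
  jaw: 1.0
  grip_force: 20

```text
time: 1.78
position: [0.5496, -0.0814, 0.3301]
ee_rot: [3.14, -0.004, -0.0]
wrist_force: [-0.6, -0.6, 0.1]
gripper_width: 0.996
gripper_force: 0.0
```

```bash
python3 - <<'E'
from h import *
import pickle
o=sensors.get_obs(); print(o['qd'].round(3))
p=snap('wrist','w1.png'); pickle.dump(p,open('w1.pkl','wb'))
a=cv2.imread('pics/w1.png'); cv2.imwrite('pics/w1b.png',cv2.resize(a,(800,600),interpolation=cv2.INTER_CUBIC))
E
```

```text
[-0.002 -0.001 -0.005 -0.003 -0.001  0.003 -0.003]
```

View pics/w1b.png

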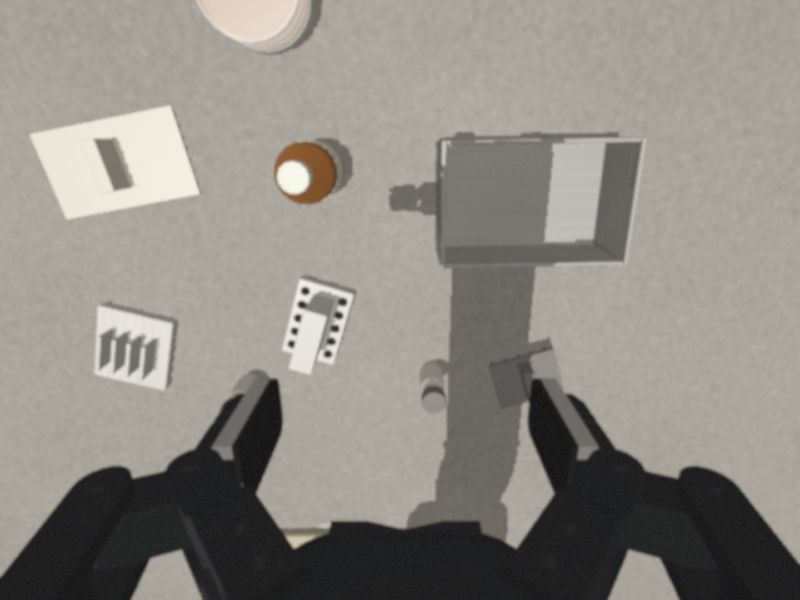

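The wrist view shows all parts except the comb clearly: pan rim (441,139)-(645,138)-(626,264)-(437,266), tube spine top (305,311)-(329,315)-(312,374)-(289,369), fin base (97,304)-(166,389), cover (30,133)-(199,193). I'll add these to the fit.

```bash
python3 - <<'E'
s=open('f0.py').read()
s=s.replace("def corners","import pickle\nW=pickle.load(open('w1.pkl','rb'))\ndef w(u,v): return W,((u+.5)/1.25-.5,(v+.5)/1.25-.5)\ndef corners")
add={'pan':"(w,[(441,139),(645,138),(626,264),(437,266)],.088,.057,.078)",'tube':"(w,[(305,311),(329,315),(312,374),(289,369)],.012,.035,.068),(w,[(301,277),(355,290),(333,362),(285,350)],.031,.046,.016)",
'fin':"(w,[(97,304),(176,319),(166,389),(94,374)],.042,.046,.012)",'cover':"(w,[(30,133),(171,106),(199,193),(67,219)],.075,.044,.004)"}
for k,v in add.items(): s=s.replace("'%s':["%k,"'%s':[%s,"%(k,v))
s=s.replace("print(n,np.round(q,4)","nw=len(D[n][0][1]);print(n,np.round(fit([x for x in o if x[0] is W] or o,q)[0],4)")
open('f1.py','w').write(s)
E
python3 f1.py
```

```text
pan [ 0.5785 -0.2003  4.7168] [ 0.5789 -0.2011  4.7231] -89.38876716965729
[-0.4 -0.3  1.6 -1.9  0.3  0.4  1.5  0.8  0.1 -3.5  0.8 -0.3 -0.5 -0.1
 -2.2 -1.4 -2.1 -0.8  0.   0.7 -0.4  3.4 -2.1  0.1]
tube [0.4386 0.017  4.4085] [ 0.4393  0.017  -1.874 ] 72.62543290815097
[-0.1 -2.5 -0.6 -0.4  0.2 -0.5  0.7 -1.3 -0.5 -0.2  0.   2.1  1.3  0.8
 -1.7 -0.8 -1.8  0.1 -1.7 -1.4 -0.  -3.9 -0.  -1.4 -1.8 -2.3  0.2 -0.2
 -2.2  2.1 -0.6  0.2 -0.6 -2.5  0.6 -1.8  0.   0.4 -1.2 -2.   1.3  0.2
 -1.2  2.8]
fin [ 0.4049  0.237  -1.8305] [0.4045 0.237  4.4461] 74.74410260765205
[ 0.5 -0.1 -2.5  2.1 -0.   0.1  0.7 -0.6 -1.1 -0.6 -1.  -1.1  0.5 -0.7
 -0.4  0.7 -1.3 -0.9 -1.2 -0.9  0.9 -1.  -1.   4.5]
comb [ 0.3734 -0.2223  1.8207] [ 0.3734 -0.2223  1.8207] -75.68076629981164
[-0.9 -0.5 -1.  -1.3  1.6  0.2  0.6  1.9]
cover [ 0.6109  0.2155 -1.3973] [0.6115 0.2151 4.8899] -79.8276588613511
[-0.4 -0.   0.  -1.6  1.2  0.1  0.  -0.3 -1.  -1.  -0.3  0.  -0.7  0.2
 -1.7 -1.8 -1.  -0.8  0.6 -0.9 -0.5  1.5 -1.2  0.3]
bottle [0.60874108 0.00591076 0.11      ]
dishes [0.75581562 0.04498278 0.06      ]
vialA [0.35817524 0.10482361 0.07      ]
vialB [ 0.36992001 -0.11105615  0.07      ]
```

```bash
python3 - <<'E'
from go import *
to(.4392,.017,.12,-107.4);to(.4392,.017,.03,-107.4)
E
```

```text
t 1.82 row -0.1107 -0.0983 0.2101 0.0014 -0.0002 0.3014 n 4.1
t 1.82 row -0.1107 -0.0984 0.3001 0.0014 -0.0002 0.3014 n 5.4
```

In the tool's units: 0.3 m / 0.75 = 0.4, 0.27 m / 0.75 = 0.36, 0.301 rad / 6.2832 = 0.0479.

>>> drive_effector:
  deltas: {"tx":[-0.148, -0.148, -0.148, -0.148, -0.148, -0.148, -0.148, -0.148, -0.148, -0.148, -0.148], "ty":[-0.1307, -0.1307, -0.1307, -0.1307, -0.1307, -0.1307, -0.1307, -0.1307, -0.1307, -0.1307, -0.1307], "tz":[0.28, 0.28, 0.28, 0.28, 0.28, 0.28, 0.32, 0.36, 0.4, 0.4, 0.4], "drx":[0.0002, 0.0002, 0.0002, 0.0002, 0.0002, 0.0002, 0.0002, 0.0002, 0.0002, 0.0002, 0.0002], "dry":[0, 0, 0, 0, 0, 0, 0, 0, 0, 0, 0], "drz":[0.0479, 0.0479, 0.0479, 0.0479, 0.0479, 0.0479, 0.0479, 0.0479, 0.0479, 0.0479, 0.0479]}
  jaw: 1.0
  grip_force: 80

```text
time: 3.2
position: [0.4408, 0.0175, 0.0318]
ee_rot: [-3.105, 0.473, -0.004]
wrist_force: [0.1, -0.3, -0.0]
gripper_width: 1.004
gripper_force: 0.0
```

```bash
python3 -c "
from go import *
to(.4392,.017,.03,-107.4)"
```

```text
t 3.2 row -0.0014 0.0009 0.0018 -0.0008 -0.0025 0.0016 n 0.0
```

>>> drive_effector:
  deltas: {"tx":[0, 0, 0, 0, 0, 0, 0], "ty":[0, 0, 0, 0, 0, 0, 0], "tz":[0, 0, 0, 0, 0, 0, 0], "drx":[0, 0, 0, 0, 0, 0, 0], "dry":[0, 0, 0, 0, 0, 0, 0], "drz":[0, 0, 0, 0, 0, 0, 0]}
  jaw: 0
  grip_force: 80

```text
time: 4.08
position: [0.4395, 0.0178, 0.0306]
ee_rot: [3.106, -0.471, 0.001]
wrist_force: [-1.5, -0.1, 6.7]
gripper_width: 0.276
gripper_force: 78.2
```

In the tool's units: -0.14 m / 0.75 = -0.1867, -0.03 m / 0.75 = -0.04.

```bash
python3 - <<'E'
from go import *
to(.5785,-.1545,.17,-89.5)
E
```

```text
t 4.08 row 0.184 0.1234 -0.1393 0.0002 -0.0009 -0.3097 n 4.2
```

>>> drive_effector:
  deltas: {"tx":[0, 0, 0, 0, 0], "ty":[0, 0, 0, 0, 0], "tz":[-0.04, -0.1067, -0.1867, -0.1867, -0.1867], "drx":[0, 0, 0, 0, 0], "dry":[0, 0, 0, 0, 0], "drz":[0, 0, 0, 0, 0]}

```text
time: 4.7
position: [0.4381, 0.0176, 0.1689]
ee_rot: [3.105, -0.471, -0.003]
wrist_force: [-0.2, 0.3, -6.0]
gripper_width: 0.271
gripper_force: 80.4
```

```bash
python3 - <<'E'
from go import *
to(.5785,-.1545,.17,-89.5)
to(.5785,-.1545,.045,-89.5)
E
```

```text
t 4.7 row 0.1851 0.1227 -0.0013 0.0006 0.0016 -0.31 n 3.6
t 4.7 row 0.1853 0.1226 0.1237 0.0006 0.0016 -0.31 n 4.1
```

In the tool's units: 0.184 m / 0.75 = 0.2453, 0.04 m / 0.75 = 0.0533, -0.308 rad / 6.2832 = -0.049.

>>> drive_effector:
  deltas: {"tx":[0.0533, 0.1133, 0.1733, 0.22, 0.2453, 0.2453, 0.2453, 0.2453, 0.2453, 0.2453, 0.2453, 0.2453], "ty":[0.0347, 0.0747, 0.1147, 0.1467, 0.1627, 0.1627, 0.1627, 0.1627, 0.1627, 0.1627, 0.1627, 0.1627], "tz":[0, 0, 0, 0, 0, 0, 0, 0.04, 0.0933, 0.14, 0.16, 0.16], "drx":[0, 0, 0, 0, 0, 0, 0, 0, 0, 0, 0, 0], "dry":[0, 0, 0, 0, 0, 0, 0, 0, 0, 0, 0, 0], "drz":[-0.0111, -0.0223, -0.035, -0.0446, -0.049, -0.049, -0.049, -0.049, -0.049, -0.049, -0.049, -0.049]}

```text
time: 6.2
position: [0.5781, -0.1526, 0.0497]
ee_rot: [-3.141, -0.012, 0.002]
wrist_force: [0.7, 0.9, -4.1]
gripper_width: 0.267
gripper_force: 79.9
```

```bash
python3 - <<'E'
from go import *
to(.5785,-.1545,.0346,-89.5)
E
```

```text
t 6.2 row 0.0004 0.0019 0.0151 -0.0005 0.0012 -0.0013 n 0.2
```

In the tool's units: 0.015 m / 0.75 = 0.02, 0.0145 m / 0.75 = 0.0193.

>>> drive_effector:
  deltas: {"tx":[0, 0, 0, 0, 0, 0, 0, 0], "ty":[0.0013, 0.0027, 0.0027, 0.0027, 0.0027, 0.0027, 0.0027, 0.0027], "tz":[0.0053, 0.0107, 0.0147, 0.0167, 0.018, 0.0193, 0.02, 0.02], "drx":[0, 0, 0, 0, 0, 0, 0, 0], "dry":[0, 0, 0, 0, 0, 0, 0, 0], "drz":[0, 0, 0, 0, 0, 0, 0, 0]}

```text
time: 7.2
position: [0.5788, -0.1553, 0.0353]
ee_rot: [3.142, 0.011, 0.001]
wrist_force: [1.0, -0.1, -4.7]
gripper_width: 0.272
gripper_force: 79.9
```

In the tool's units: 0.0012 m / 0.75 = 0.0016, 0.0008 m / 0.75 = 0.0011.

>>> drive_effector:
  deltas: {"tx":[0, 0, 0, 0], "ty":[0, 0, 0, 0], "tz":[0.0005, 0.0011, 0.0016, 0.0016], "drx":[0, 0, 0, 0], "dry":[0, 0, 0, 0], "drz":[0, 0, 0, 0]}

```text
time: 7.7
position: [0.5788, -0.1553, 0.0347]
ee_rot: [3.141, 0.011, 0.001]
wrist_force: [-4.9, 2.6, 5.3]
gripper_width: 0.269
gripper_force: 81.7
```

In the tool's units: -0.13 m / 0.75 = -0.1733, -0.11 m / 0.75 = -0.1467.

>>> drive_effector:
  deltas: {"tx":[0, 0, 0, 0, 0, 0], "ty":[0, 0, 0, 0, 0, 0], "tz":[0, 0, -0.0133, -0.0667, -0.1467, -0.1733], "drx":[0, 0, 0, 0, 0, 0], "dry":[0, 0, 0, 0, 0, 0], "drz":[0, 0, 0, 0, 0, 0]}
  jaw: 0.42

```text
time: 8.45
position: [0.5809, -0.1549, 0.169]
ee_rot: [3.14, 0.012, 0.011]
wrist_force: [0.4, -0.8, 0.1]
gripper_width: 0.417
gripper_force: 0.0
```

```bash
python3 - <<'E'
from go import *
to(.4047,.237,.16,-105.3);to(.4047,.237,.016,-105.3)
E
```

```text
t 8.45 row -0.1733 -0.3933 0.0073 0.0004 -0.0073 0.2746 n 6.9
t 8.45 row -0.1743 -0.3934 0.1513 0.0004 -0.0073 0.2746 n 7.3
```

In the tool's units: -0.393 m / 0.75 = -0.524, -0.173 m / 0.75 = -0.2307, 0.275 rad / 6.2832 = 0.0438.

>>> drive_effector:
  deltas: {"tx":[-0.2307, -0.2307, -0.2307, -0.2307, -0.2307, -0.2307, -0.2307, -0.2307, -0.2307, -0.2307, -0.2307, -0.2307], "ty":[-0.524, -0.524, -0.524, -0.524, -0.524, -0.524, -0.524, -0.524, -0.524, -0.524, -0.524, -0.524], "tz":[0.0133, 0.0133, 0.0133, 0.0133, 0.0133, 0.0133, 0.0133, 0.0133, 0.0667, 0.12, 0.12, 0.12], "drx":[0, 0, 0, 0, 0, 0, 0, 0, 0, 0, 0, 0], "dry":[0, 0, 0, 0, 0, 0, 0, 0, 0, 0, 0, 0], "drz":[0.0438, 0.0438, 0.0438, 0.0438, 0.0438, 0.0438, 0.0438, 0.0438, 0.0438, 0.0438, 0.0438, 0.0438]}
  jaw: 1.0
  grip_force: 80

```text
time: 9.95
position: [0.4039, 0.2369, 0.0756]
ee_rot: [-3.112, 0.42, -0.003]
wrist_force: [0.2, -0.0, 0.2]
gripper_width: 1.0
gripper_force: 0.0
```

```bash
python3 - <<'E'
from go import *
to(.4047,.237,.016,-105.3)
import pickle
p=snap('wrist','w2.png'); pickle.dump(p,open('w2.pkl','wb'))
c,s=np.cos(np.radians(74.7)),np.sin(np.radians(74.7))
im=cv2.imread('pics/w2.png')
for lx in(-24,-8,8,24):
  for ly in (-22,22):
    for z in(.012,.036): 
      u=proj(p,[.4047+(c*lx-s*ly)/1000,.237+(s*lx+c*ly)/1000,z]); cv2.circle(im,(int(u[0]),int(u[1])),2,(0,0,255) if z>.02 else(0,255,0),-1)
cv2.imwrite('pics/w2b.png',im)
E
```

```text
t 9.95 row 0.0006 -0.0002 0.0596 -0.0013 -0.0016 -0.0012 n 1.0
```

View pics/w2b.png

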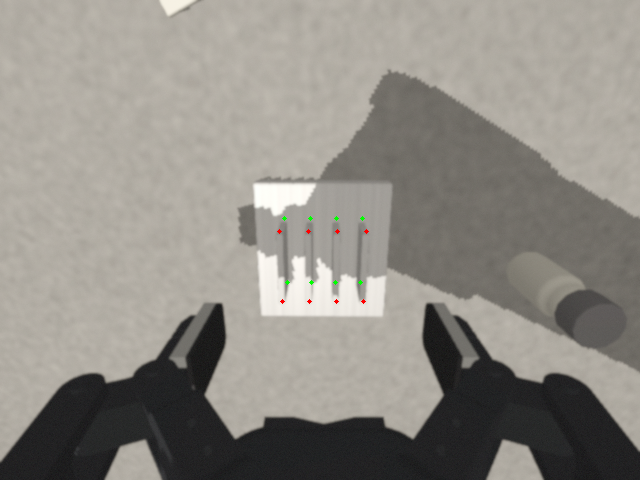

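The projected fin model (dots at columns 280–366, rows 218–301) sits on the fins to about 2 px, so the pose is good. I'll descend and grip.

In the tool's units: 0.059 m / 0.75 = 0.0787, 0.045 m / 0.75 = 0.06.

>>> drive_effector:
  deltas: {"tx":[0, 0, 0, 0, 0], "ty":[0, 0, 0, 0, 0], "tz":[0.0267, 0.06, 0.0787, 0.0787, 0.0787], "drx":[0, 0, 0, 0, 0], "dry":[0, 0, 0, 0, 0], "drz":[0, 0, 0, 0, 0]}
  jaw: 1.0
  grip_force: 80

```text
time: 10.62
position: [0.404, 0.2371, 0.0164]
ee_rot: [-3.112, 0.42, -0.003]
wrist_force: [0.4, 0.7, 0.8]
gripper_width: 1.002
gripper_force: 0.0
```

>>> drive_effector:
  deltas: {"tx":[0, 0, 0, 0], "ty":[0, 0, 0, 0], "tz":[0, 0, 0, 0], "drx":[0, 0, 0, 0], "dry":[0, 0, 0, 0], "drz":[0, 0, 0, 0]}
  jaw: 0
  grip_force: 80

```text
time: 11.12
position: [0.4038, 0.2369, 0.016]
ee_rot: [-3.113, 0.42, -0.003]
wrist_force: [-2.5, -1.3, 10.4]
gripper_width: 0.589
gripper_force: 83.8
```

>>> drive_effector:
  deltas: {"tx":[0, 0, 0, 0, 0], "ty":[0, 0, 0, 0, 0], "tz":[-0.04, -0.1067, -0.1867, -0.2, -0.2], "drx":[0, 0, 0, 0, 0], "dry":[0, 0, 0, 0, 0], "drz":[0, 0, 0, 0, 0]}

```text
time: 11.75
position: [0.403, 0.2363, 0.1647]
ee_rot: [3.113, -0.421, 0.001]
wrist_force: [0.4, 0.1, -4.3]
gripper_width: 0.59
gripper_force: 85.2
```

```bash
python3 - <<'E'
from go import *
to(.5785,-.2355,.17,-89.5)
E
```

```text
t 11.75 row 0.2944 0.4083 -0.005 0.0001 -0.0008 -0.2772 n 8.1
```

In the tool's units: 0.408 m / 0.75 = 0.544, 0.11 m / 0.75 = 0.1467, -0.277 rad / 6.2832 = -0.0441.

>>> drive_effector:
  deltas: {"tx":[0.04, 0.0933, 0.1467, 0.2, 0.2533, 0.3067, 0.3533, 0.38, 0.392, 0.392, 0.392, 0.392, 0.392, 0.392, 0.392, 0.392], "ty":[0.0533, 0.12, 0.2, 0.28, 0.36, 0.4267, 0.4933, 0.5333, 0.544, 0.544, 0.544, 0.544, 0.544, 0.544, 0.544, 0.544], "tz":[0, 0, 0, 0, 0, 0, 0, 0, 0, 0, 0, 0.04, 0.0933, 0.1333, 0.1533, 0.1533], "drx":[0, 0, 0, 0, 0, 0, 0, 0, 0, 0, 0, 0, 0, 0, 0, 0], "dry":[0, 0, 0, 0, 0, 0, 0, 0, 0, 0, 0, 0, 0, 0, 0, 0], "drz":[-0.0048, -0.0095, -0.0159, -0.0223, -0.0286, -0.035, -0.0398, -0.043, -0.0441, -0.0441, -0.0441, -0.0441, -0.0441, -0.0441, -0.0441, -0.0441]}

```text
time: 13.75
position: [0.578, -0.2337, 0.0496]
ee_rot: [-3.141, -0.016, 0.001]
wrist_force: [-0.1, -0.6, -2.4]
gripper_width: 0.585
gripper_force: 85.0
```

```bash
python3 - <<'E'
from go import *
to(.5785,-.2355,.020,-89.5)
E
```

```text
t 13.75 row 0.0005 0.0018 0.0296 -0.0007 0.0009 0.0012 n 0.5
```

In the tool's units: 0.0285 m / 0.75 = 0.038, 0.028 m / 0.75 = 0.0373.

>>> drive_effector:
  deltas: {"tx":[0, 0, 0, 0, 0, 0, 0, 0], "ty":[0.0013, 0.0027, 0.0027, 0.0027, 0.0027, 0.0027, 0.0027, 0.0027], "tz":[0.0107, 0.0213, 0.0293, 0.0347, 0.0373, 0.038, 0.038, 0.038], "drx":[0, 0, 0, 0, 0, 0, 0, 0], "dry":[0, 0, 0, 0, 0, 0, 0, 0], "drz":[0, 0, 0, 0, 0, 0, 0, 0]}

```text
time: 14.75
position: [0.5796, -0.238, 0.03]
ee_rot: [3.139, 0.01, 0.006]
wrist_force: [-38.7, 17.0, 72.8]
gripper_width: 0.586
gripper_force: 117.6
```

>>> drive_effector:
  deltas: {"tx":[0, 0, 0, 0], "ty":[0, 0, 0, 0], "tz":[0.0007, 0.0013, 0.0019, 0.0019], "drx":[0, 0, 0, 0], "dry":[0, 0, 0, 0], "drz":[0, 0, 0, 0]}

```text
time: 15.25
position: [0.5797, -0.2379, 0.0299]
ee_rot: [3.139, 0.01, 0.006]
wrist_force: [-43.7, 20.9, 84.7]
gripper_width: 0.586
gripper_force: 122.0
```

In the tool's units: -0.008 m / 0.75 = -0.0107, -0.004 m / 0.75 = -0.0053.

>>> drive_effector:
  deltas: {"tx":[0, 0, 0], "ty":[0, 0, 0], "tz":[-0.0053, -0.0107, -0.0107], "drx":[0, 0, 0], "dry":[0, 0, 0], "drz":[0, 0, 0]}

```text
time: 15.62
position: [0.5791, -0.2376, 0.031]
ee_rot: [3.14, 0.012, 0.004]
wrist_force: [-10.7, 4.6, 20.2]
gripper_width: 0.591
gripper_force: 95.4
```

```bash
python3 - <<'E'
from h import *
snap('wrist','w3.png'); snap('side','s3.png'); snap('scene','c3.png')
a=cv2.imread('pics/c3.png')[180:430,120:370]; b=cv2.imread('pics/s3.png')[100:300,260:460]; w=cv2.imread('pics/w3.png')
cv2.imwrite('pics/m3.png',np.hstack([cv2.resize(a,(400,400)),cv2.resize(b,(400,400))]))
E
```

```text
(no output)
```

View pics/m3.png

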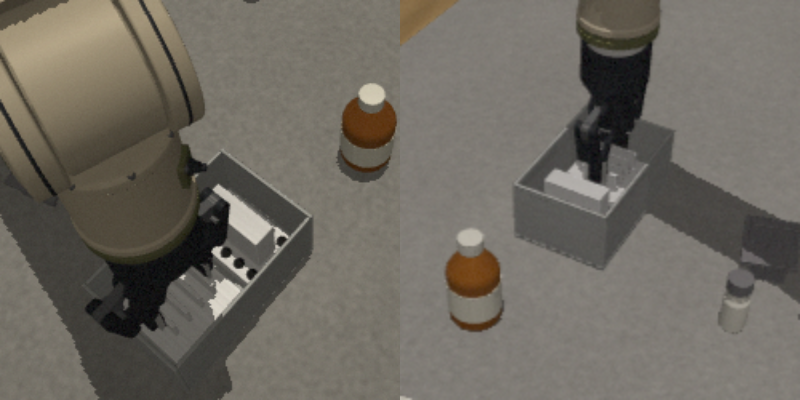

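View pics/w3.png

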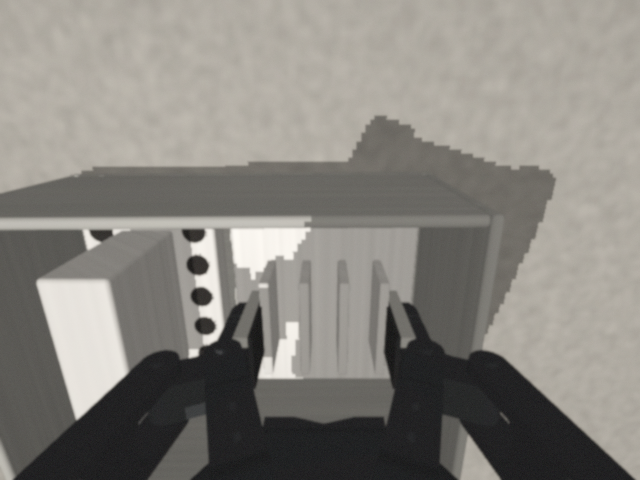

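The wrist view shows the right finger's knuckle at (490,360) just above the pan's end rim (497,215)–(460,470). The block is in the pan with its rear edge at row 378. I'll check by projection what is touching.

In the tool's units: -0.012 m / 0.75 = -0.016, -0.006 m / 0.75 = -0.008.

>>> drive_effector:
  deltas: {"tx":[0, 0, 0], "ty":[0, 0, 0], "tz":[-0.008, -0.016, -0.016], "drx":[0, 0, 0], "dry":[0, 0, 0], "drz":[0, 0, 0]}

```text
time: 16.15
position: [0.5787, -0.2369, 0.0404]
ee_rot: [3.141, 0.014, 0.002]
wrist_force: [-0.5, -0.9, -2.7]
gripper_width: 0.587
gripper_force: 85.2
```

```bash
python3 - <<'E'
from go import *
p=cams.camera_params('wrist'); o=sensors.get_obs(); print(o['position'])
# shift camera back to w3 pose
o3=np.array([.5791,-.2376,.031]); p=dict(p); p['origin']=np.array(p['origin'])+o3-o['position']
a=np.radians(-89.5)
def P(cx,cy,lx,ly,z): return np.round(proj(p,[cx+np.cos(a)*lx-np.sin(a)*ly,cy+np.sin(a)*lx+np.cos(a)*ly,z]),0)
print('block rear/front base-top corners',[P(.579,-.2376,x,y,.027) for x in(-.042,.042) for y in(-.046,.046)])
print('fin tops',[P(.579,-.2376,x,y,.051) for x in(-.024,.024) for y in(-.022,.022)])
print('rim inner',[P(.579,-.2005,x,y,.078) for x in(-.084,.084) for y in(-.053,.053)])
print('tube spine',[P(.579,-.1553,x,y,.072) for x in(-.012,.012) for y in(-.035,.035)])
# knuckle (490,360),(440,350)
for z in(.07,.08,.09,.1): print(z,ray(p,508,360,z)-o3, ray(p,138,360,z)-o3)
E
```

```text
[ 0.57874774 -0.23689798  0.04043943]
block rear/front base-top corners [array([243., 379.]), array([227., 207.]), array([404., 379.]), array([421., 207.])]
fin tops [array([268., 374.]), array([262., 282.]), array([379., 374.]), array([385., 282.])]
rim inner [array([ 12., 487.]), array([-97., 228.]), array([444., 487.]), array([486., 228.])]
tube spine [array([ 80., 438.]), array([ 30., 274.]), array([142., 438.]), array([104., 274.])]
0.07 [ 0.00124918 -0.06624995  0.039     ] [9.55736160e-05 6.66749591e-02 3.90000000e-02]
0.08 [ 0.00935206 -0.05977721  0.049     ] [0.00831013 0.06027997 0.049     ]
0.09 [ 0.01745494 -0.05330447  0.059     ] [0.01652468 0.05388497 0.059     ]
0.1 [ 0.02555782 -0.04683174  0.069     ] [0.02473923 0.04748998 0.069     ]
```

The knuckle of the open gripper (about ±56 mm at 48 mm above the TCP) lands on the pan's end rim, so this grip is too low and too near the end. I'll set the fin block down on the tube block's old spot, shift the tube block toward its wall, then regrip the fins higher and place nearer the middle.

The manual's scale: shifts go in shares of 0.75 m and turns go in shares of 2 pi rad. Converting my numbers, -0.13 m / 0.75 = -0.1733, -0.1 m / 0.75 = -0.1333.

>>> drive_effector:
  deltas: {"tx":[0, 0, 0, 0, 0], "ty":[0, 0, 0, 0, 0], "tz":[-0.0533, -0.1333, -0.1733, -0.1733, -0.1733], "drx":[0, 0, 0, 0, 0], "dry":[0, 0, 0, 0, 0], "drz":[0, 0, 0, 0, 0]}

```text
time: 16.77
position: [0.5776, -0.2365, 0.1682]
ee_rot: [-3.141, -0.014, 0.003]
wrist_force: [-0.6, -0.6, -3.5]
gripper_width: 0.585
gripper_force: 85.3
```

```bash
python3 - <<'E'
from go import *
to(.44,.015,.17,-100); to(.44,.015,.030,-100)
E
```

```text
t 16.77 row -0.1354 -0.2527 -0.0013 -0.0006 0.002 0.1834 n 4.6
t 16.77 row -0.1351 -0.2526 0.1387 -0.0006 0.002 0.1834 n 5.1
```

In the tool's units: -0.252 m / 0.75 = -0.336, -0.24 m / 0.75 = -0.32, 0.183 rad / 6.2832 = 0.0291.

>>> drive_effector:
  deltas: {"tx":[-0.0267, -0.0667, -0.1067, -0.1467, -0.1733, -0.18, -0.18, -0.18, -0.18, -0.18, -0.18, -0.18, -0.18], "ty":[-0.06, -0.1333, -0.2, -0.2667, -0.32, -0.336, -0.336, -0.336, -0.336, -0.336, -0.336, -0.336, -0.336], "tz":[0, 0, 0, 0, 0, 0, 0, 0.04, 0.1067, 0.16, 0.1827, 0.1867, 0.1867], "drx":[0, 0, 0, 0, 0, 0, 0, 0, 0, 0, 0, 0, 0], "dry":[0, 0, 0, 0, 0, 0, 0, 0, 0, 0, 0, 0, 0], "drz":[0.0048, 0.0111, 0.0175, 0.0239, 0.0279, 0.0291, 0.0291, 0.0291, 0.0291, 0.0291, 0.0291, 0.0291, 0.0291]}

```text
time: 18.4
position: [0.4417, 0.0133, 0.0303]
ee_rot: [3.129, -0.275, 0.001]
wrist_force: [-0.4, -0.1, -3.5]
gripper_width: 0.588
gripper_force: 85.0
```

>>> drive_effector:
  deltas: {"tx":[0, 0, 0, 0, 0], "ty":[0, 0, 0, 0, 0], "tz":[0.0053, 0.0093, 0.012, 0.0133, 0.0133], "drx":[0, 0, 0, 0, 0], "dry":[0, 0, 0, 0, 0], "drz":[0, 0, 0, 0, 0]}

```text
time: 19.02
position: [0.4413, 0.014, 0.0201]
ee_rot: [3.13, -0.273, 0.001]
wrist_force: [-0.1, 0.1, -3.1]
gripper_width: 0.586
gripper_force: 85.0
```

In the tool's units: 0.004 m / 0.75 = 0.0053, 0.0033 m / 0.75 = 0.0044.

>>> drive_effector:
  deltas: {"tx":[0, 0, 0, 0, 0], "ty":[0, 0, 0, 0, 0], "tz":[0.002, 0.0033, 0.0044, 0.0053, 0.0053], "drx":[0, 0, 0, 0, 0], "dry":[0, 0, 0, 0, 0], "drz":[0, 0, 0, 0, 0]}

```text
time: 19.65
position: [0.4413, 0.014, 0.0161]
ee_rot: [3.13, -0.273, 0.001]
wrist_force: [0.3, 0.5, -2.0]
gripper_width: 0.589
gripper_force: 85.2
```

In the tool's units: 0.0007 m / 0.75 = 0.0009, 0.0004 m / 0.75 = 0.0005.

>>> drive_effector:
  deltas: {"tx":[0, 0], "ty":[0, 0], "tz":[0.0005, 0.0009], "drx":[0, 0], "dry":[0, 0], "drz":[0, 0]}

```text
time: 19.9
position: [0.4413, 0.014, 0.016]
ee_rot: [3.13, -0.274, 0.0]
wrist_force: [-7.9, -1.1, 13.6]
gripper_width: 0.589
gripper_force: 87.2
```

>>> drive_effector:
  deltas: {"tx":[0, 0, 0, 0, 0, 0], "ty":[0, 0, 0, 0, 0, 0], "tz":[0, 0, -0.0267, -0.1067, -0.1867, -0.2], "drx":[0, 0, 0, 0, 0, 0], "dry":[0, 0, 0, 0, 0, 0], "drz":[0, 0, 0, 0, 0, 0]}
  jaw: 0.8

```text
time: 20.65
position: [0.4435, 0.0142, 0.1694]
ee_rot: [-3.129, 0.273, -0.012]
wrist_force: [-0.1, 0.6, -0.4]
gripper_width: 0.8
gripper_force: 0.0
```

```bash
python3 - <<'E'
from go import *
to(.5788,-.1553,.16,-89.4); to(.5788,-.1553,.044,-89.4)
E
```

```text
t 20.65 row 0.1626 0.1435 0.0105 -0.0007 -0.0076 -0.1848 n 3.5
t 20.65 row 0.1617 0.1436 0.1265 -0.0007 -0.0076 -0.1848 n 4.0
```

In the tool's units: 0.162 m / 0.75 = 0.216, 0.1435 m / 0.75 = 0.1913, -0.185 rad / 6.2832 = -0.0294.

>>> drive_effector:
  deltas: {"tx":[0.0533, 0.12, 0.1733, 0.216, 0.216, 0.216, 0.216, 0.216, 0.216, 0.216, 0.216], "ty":[0.0533, 0.1067, 0.16, 0.1913, 0.1913, 0.1913, 0.1913, 0.1913, 0.1913, 0.1913, 0.1913], "tz":[0.0133, 0.0133, 0.0133, 0.0133, 0.0133, 0.0133, 0.0667, 0.12, 0.156, 0.164, 0.164], "drx":[0, 0, 0, 0, 0, 0, 0, 0, 0, 0, 0], "dry":[0, 0, 0, 0, 0, 0, 0, 0, 0, 0, 0], "drz":[-0.0095, -0.0191, -0.0271, -0.0294, -0.0294, -0.0294, -0.0294, -0.0294, -0.0294, -0.0294, -0.0294]}
  jaw: 0.45
  grip_force: 80

```text
time: 22.02
position: [0.576, -0.1549, 0.0431]
ee_rot: [-3.142, -0.018, -0.001]
wrist_force: [0.4, -0.4, 0.8]
gripper_width: 0.453
gripper_force: 0.0
```

>>> drive_effector:
  deltas: {"tx":[0, 0, 0], "ty":[0, 0, 0], "tz":[0, 0, 0], "drx":[0, 0, 0], "dry":[0, 0, 0], "drz":[0, 0, 0]}
  jaw: 0
  grip_force: 80

```text
time: 22.4
position: [0.5769, -0.1553, 0.0442]
ee_rot: [3.141, 0.017, 0.004]
wrist_force: [-0.9, 1.3, 7.6]
gripper_width: 0.267
gripper_force: 79.8
```

```bash
python3 -c "
from go import *
to(.5785,-.1495,.06,-89.5)"
```

```text
t 22.4 row 0.0017 -0.0058 -0.0158 0.0003 -0.0028 0.0022 n 0.3
```

In the tool's units: -0.005 m / 0.75 = -0.0067, -0.003 m / 0.75 = -0.004.

>>> drive_effector:
  deltas: {"tx":[0, 0, 0, 0, 0, 0, 0, 0, 0, 0], "ty":[0, 0, -0.0013, -0.004, -0.0067, -0.0067, -0.0067, -0.0067, -0.0067, -0.0067], "tz":[-0.0027, -0.004, -0.004, -0.004, -0.004, -0.004, -0.0027, -0.0013, -0.0004, -0.0004], "drx":[0, 0, 0, 0, 0, 0, 0, 0, 0, 0], "dry":[0, 0, 0, 0, 0, 0, 0, 0, 0, 0], "drz":[0, 0, 0, 0, 0, 0, 0, 0, 0, 0]}

```text
time: 23.65
position: [0.5759, -0.1505, 0.0442]
ee_rot: [3.141, 0.017, 0.001]
wrist_force: [-7.8, 2.2, 11.5]
gripper_width: 0.266
gripper_force: 80.7
```

>>> drive_effector:
  deltas: {"tx":[0, 0, 0], "ty":[0, 0, 0], "tz":[0.0007, 0.0007, 0.0007], "drx":[0, 0, 0], "dry":[0, 0, 0], "drz":[0, 0, 0]}

```text
time: 24.02
position: [0.5758, -0.1505, 0.0442]
ee_rot: [3.141, 0.017, 0.001]
wrist_force: [-11.2, 2.2, 16.2]
gripper_width: 0.267
gripper_force: 81.3
```

In the tool's units: -0.115 m / 0.75 = -0.1533, -0.11 m / 0.75 = -0.1467.

>>> drive_effector:
  deltas: {"tx":[0, 0, 0, 0, 0, 0], "ty":[0, 0, 0, 0, 0, 0], "tz":[0, 0, -0.0267, -0.0933, -0.1467, -0.1533], "drx":[0, 0, 0, 0, 0, 0], "dry":[0, 0, 0, 0, 0, 0], "drz":[0, 0, 0, 0, 0, 0]}
  jaw: 0.37

```text
time: 24.78
position: [0.5779, -0.1508, 0.1622]
ee_rot: [3.14, 0.017, 0.011]
wrist_force: [0.6, -0.9, -0.2]
gripper_width: 0.371
gripper_force: 0.0
```

```bash
python3 - <<'E'
from go import *
to(.4413,.014,.15,-99.9); to(.4413,.014,.025,-99.9)
E
```

```text
t 24.77 row -0.1349 -0.1663 0.0109 0.0009 -0.0074 0.1835 n 3.4
t 24.77 row -0.1358 -0.1665 0.1359 0.0009 -0.0074 0.1835 n 4.1
```

In the tool's units: -0.166 m / 0.75 = -0.2213, 0.136 m / 0.75 = 0.1813, 0.183 rad / 6.2832 = 0.0291.

>>> drive_effector:
  deltas: {"tx":[-0.0667, -0.1333, -0.18, -0.18, -0.18, -0.18, -0.18, -0.18, -0.18, -0.18], "ty":[-0.08, -0.16, -0.2213, -0.2213, -0.2213, -0.2213, -0.2213, -0.2213, -0.2213, -0.2213], "tz":[0, 0, 0, 0, 0, 0.0533, 0.12, 0.1667, 0.1813, 0.1813], "drx":[0, 0, 0, 0, 0, 0, 0, 0, 0, 0], "dry":[0, 0, 0, 0, 0, 0, 0, 0, 0, 0], "drz":[0.0095, 0.0191, 0.0291, 0.0291, 0.0291, 0.0291, 0.0291, 0.0291, 0.0291, 0.0291]}
  jaw: 1
  grip_force: 80

```text
time: 26.02
position: [0.4394, 0.0136, 0.0213]
ee_rot: [3.13, -0.271, -0.0]
wrist_force: [1.0, -0.1, 0.5]
gripper_width: 1.0
gripper_force: 0.0
```

>>> drive_effector:
  deltas: {"tx":[0, 0, 0, 0], "ty":[0, 0, 0, 0], "tz":[0, 0, 0, 0], "drx":[0, 0, 0, 0], "dry":[0, 0, 0, 0], "drz":[0, 0, 0, 0]}
  jaw: 0
  grip_force: 80

```text
time: 26.52
position: [0.4402, 0.0142, 0.0229]
ee_rot: [-3.13, 0.27, -0.004]
wrist_force: [-3.3, 0.0, 12.7]
gripper_width: 0.58
gripper_force: 82.5
```

>>> drive_effector:
  deltas: {"tx":[0, 0, 0, 0, 0], "ty":[0, 0, 0, 0, 0], "tz":[-0.04, -0.1067, -0.1733, -0.1733, -0.1733], "drx":[0, 0, 0, 0, 0], "dry":[0, 0, 0, 0, 0], "drz":[0, 0, 0, 0, 0]}

```text
time: 27.15
position: [0.4385, 0.014, 0.1507]
ee_rot: [3.13, -0.27, -0.0]
wrist_force: [-0.8, 0.4, -4.0]
gripper_width: 0.581
gripper_force: 85.7
```

```bash
python3 -c "
from go import *
to(.5775,-.2298,.16,-89.5); to(.5775,-.2298,.045,-89.5)"
```

```text
t 27.15 row 0.1787 0.2164 -0.0093 0.0003 0.0001 -0.1809 n 4.5
t 27.15 row 0.1787 0.2163 0.1057 0.0003 0.0001 -0.1809 n 4.8
```

In the tool's units: 0.215 m / 0.75 = 0.2867, 0.207 m / 0.75 = 0.276, -0.181 rad / 6.2832 = -0.0288.

>>> drive_effector:
  deltas: {"tx":[0.04, 0.0933, 0.1467, 0.2, 0.2293, 0.2373, 0.2373, 0.2373, 0.2373, 0.2373, 0.2373, 0.2373], "ty":[0.0533, 0.12, 0.1867, 0.2467, 0.276, 0.2867, 0.2867, 0.2867, 0.2867, 0.2867, 0.2867, 0.2867], "tz":[-0.0067, -0.0067, -0.0067, -0.0067, -0.0067, -0.0067, -0.0067, 0.04, 0.0933, 0.1333, 0.1467, 0.1467], "drx":[0, 0, 0, 0, 0, 0, 0, 0, 0, 0, 0, 0], "dry":[0, 0, 0, 0, 0, 0, 0, 0, 0, 0, 0, 0], "drz":[-0.0048, -0.0111, -0.0175, -0.0239, -0.0279, -0.0288, -0.0288, -0.0288, -0.0288, -0.0288, -0.0288, -0.0288]}

```text
time: 28.65
position: [0.5774, -0.2273, 0.0414]
ee_rot: [-3.141, -0.015, 0.0]
wrist_force: [0.5, 0.2, -2.1]
gripper_width: 0.58
gripper_force: 85.5
```

```bash
python3 -c "
from go import *
to(.577,-.228,.0269,-89.5)"
```

```text
t 28.65 row -0.0004 0.0007 0.0145 -0.0004 0.0001 0.0009 n 0.2
```

In the tool's units: 0.012 m / 0.75 = 0.016, 0.011 m / 0.75 = 0.0147.

>>> drive_effector:
  deltas: {"tx":[0, 0, 0, 0, 0, 0], "ty":[0.0009, 0.0009, 0.0009, 0.0009, 0.0009, 0.0009], "tz":[0.0053, 0.0093, 0.0127, 0.0147, 0.016, 0.016], "drx":[0, 0, 0, 0, 0, 0], "dry":[0, 0, 0, 0, 0, 0], "drz":[0, 0, 0, 0, 0, 0]}

```text
time: 29.4
position: [0.5776, -0.2289, 0.0292]
ee_rot: [3.142, 0.014, 0.001]
wrist_force: [-0.5, 0.5, -3.1]
gripper_width: 0.582
gripper_force: 85.6
```

>>> drive_effector:
  deltas: {"tx":[0, 0, 0], "ty":[0, 0, 0], "tz":[0.0011, 0.0017, 0.0017], "drx":[0, 0, 0], "dry":[0, 0, 0], "drz":[0, 0, 0]}

```text
time: 29.78
position: [0.5776, -0.2289, 0.0279]
ee_rot: [3.142, 0.014, 0.0]
wrist_force: [-0.5, -0.1, -4.1]
gripper_width: 0.58
gripper_force: 85.6
```

No contact with the rim this time, with about 1 mm left to the floor.

In the tool's units: 0.0012 m / 0.75 = 0.0016, 0.0009 m / 0.75 = 0.0012.

>>> drive_effector:
  deltas: {"tx":[0, 0, 0, 0], "ty":[0, 0, 0, 0], "tz":[0.0007, 0.0012, 0.0016, 0.0016], "drx":[0, 0, 0, 0], "dry":[0, 0, 0, 0], "drz":[0, 0, 0, 0]}

```text
time: 30.28
position: [0.5776, -0.2289, 0.027]
ee_rot: [3.141, 0.014, 0.001]
wrist_force: [-2.9, 0.6, 2.5]
gripper_width: 0.577
gripper_force: 86.2
```

In the tool's units: -0.15 m / 0.75 = -0.2, -0.11 m / 0.75 = -0.1467.

>>> drive_effector:
  deltas: {"tx":[0, 0, 0, 0, 0, 0, 0, 0], "ty":[0, 0, 0, 0, 0, 0, 0, 0], "tz":[0, 0, -0.008, -0.0267, -0.08, -0.1467, -0.2, -0.2], "drx":[0, 0, 0, 0, 0, 0, 0, 0], "dry":[0, 0, 0, 0, 0, 0, 0, 0], "drz":[0, 0, 0, 0, 0, 0, 0, 0]}
  jaw: 0.63

```text
time: 31.28
position: [0.5795, -0.2299, 0.1818]
ee_rot: [3.139, 0.013, 0.012]
wrist_force: [0.4, 0.3, -0.2]
gripper_width: 0.634
gripper_force: 0.0
```

```bash
python3 - <<'E'
from h import *
import pickle
print(sensors.get_obs()['position']); p=snap('wrist','w4.png'); pickle.dump(p,open('w4.pkl','wb'))
im=cv2.imread('pics/w4.png'); cv2.imwrite('pics/w4b.png',cv2.resize(im[140:480,60:513],(800,600),interpolation=cv2.INTER_CUBIC))
a=np.radians(-89.5)
def P(cx,cy,lx,ly,z):
    u=proj(p,[cx+np.cos(a)*lx-np.sin(a)*ly,cy+np.sin(a)*lx+np.cos(a)*ly,z]); return [round((u[0]-60)*800/453),round((u[1]-140)*600/340)]
print('fin tops',[P(.579,-.229,x,y,.040) for x in(-.026,-.022,.022,.026) for y in(-.022,.022)])
print('base',[P(.579,-.229,x,y,.016) for x in(-.042,.042) for y in(-.046,.046)])
print('spine',[P(.578,-.1505,x,y,.072) for x in(-.012,.012) for y in(-.035,.035)])
print('rim',[P(.579,-.2005,x,y,.078) for x in(-.084,.084) for y in(-.053,.053)])
E
```

```text
[ 0.57946675 -0.22985252  0.18184672]
fin tops [[411, 182], [408, 95], [419, 182], [416, 95], [508, 182], [510, 95], [516, 182], [518, 95]]
base [[386, 208], [378, 37], [541, 208], [548, 36]]
spine [[263, 235], [244, 81], [316, 235], [302, 81]]
rim [[214, 276], [178, 38], [586, 275], [603, 38]]
```

View pics/w4b.png

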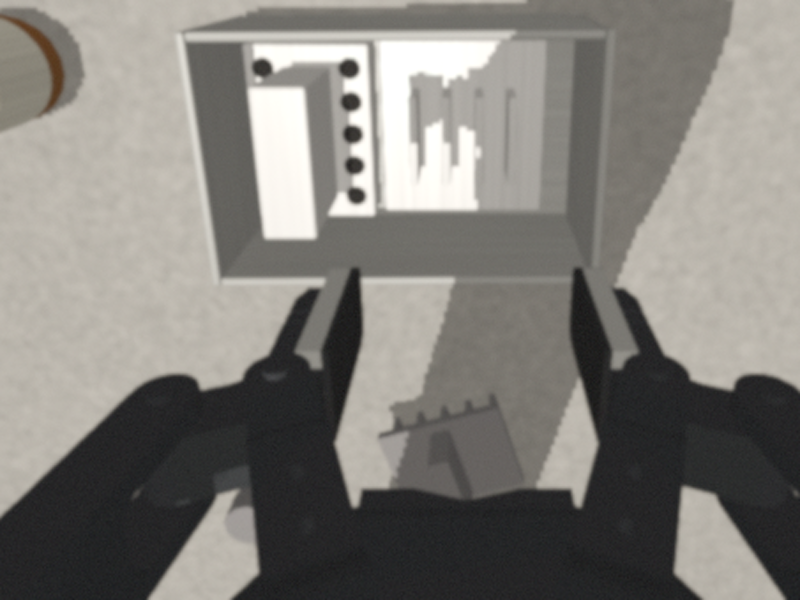

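Both blocks lie flat and side by side in the pan. The spine top is at (250–318, 86–238), the fin base's rear edge at row 211, and the comb's plate corners are at (380,437), (498,405) and (525,482). I'll refine the comb pose from this view.

```bash
python3 - <<'E'
from fit import *
import pickle
A=cams.camera_params('scene');W=pickle.load(open('w4.pkl','rb'))
w=lambda u,v:(W,(60+u*453/800,140+v*340/600)); a=lambda u,v:(A,(110+u/2,120+v/2))
# plate 76(x) x 60(y): x axis at about -75.7deg: y axis at ~14deg (away from robot)
wo=[(*w(380,437),(-.038,.03,.028)),(*w(498,405),(.038,.03,.028)),(*w(525,482),(.038,-.03,.028))]
ao=[(*a(*q),l) for q,l in (((27,346),(.038,-.03,.028)),((85,276),(-.038,-.03,.028)),((138,299),(-.038,.03,.028)),((84,370),(.038,.03,.028)))]
def f(o):
    g=lambda q:np.concatenate([np.array(proj(p,[q[0]+np.cos(q[2])*l[0]-np.sin(q[2])*l[1],q[1]+np.sin(q[2])*l[0]+np.cos(q[2])*l[1],l[2]]))-uv for p,uv,l in o])
    s=least_squares(g,[.373,-.222,-1.32]); return s.x.round(4),np.degrees(s.x[2]).round(1),s.fun.round(1)
for o in(wo,ao,wo+ao): print(*f(o))
from go import to
to(.375,-.222,.16,-74.5)
E
```

```text
[ 0.3722 -0.2241 -1.2617] -72.3 [-1.4 -0.1  0.7  0.4  0.8 -0.2]
[ 0.3731 -0.2222 -1.3181] -75.5 [-1.  -0.6 -1.1 -1.4  1.5 -0.   0.6  1.7]
[ 0.3727 -0.2232 -1.289 ] -73.9 [-2.  -1.5  0.8  0.6 -0.6  0.3 -1.4  0.4 -2.5 -1.   0.6 -0.4  0.9  1.8]
t 31.32 row -0.2034 -0.0092 0.0185 0.002 -0.0039 -0.262 n 3.3
```

In the tool's units: -0.2057 m / 0.75 = -0.2743, -0.18 m / 0.75 = -0.24, -0.271 rad / 6.2832 = -0.0431.

>>> drive_effector:
  deltas: {"tx":[-0.08, -0.16, -0.24, -0.2743, -0.2743, -0.2743, -0.2743, -0.2743, -0.2743, -0.2743], "ty":[-0.004, -0.008, -0.0107, -0.0111, -0.0111, -0.0111, -0.0111, -0.0111, -0.0111, -0.0111], "tz":[0.0133, 0.0267, 0.0267, 0.0267, 0.0267, 0.0267, 0.08, 0.12, 0.12, 0.12], "drx":[0, 0, 0, 0, 0, 0, 0, 0, 0, 0], "dry":[0, 0, 0, 0, 0, 0, 0, 0, 0, 0], "drz":[-0.0127, -0.0255, -0.0382, -0.0431, -0.0431, -0.0431, -0.0431, -0.0431, -0.0431, -0.0431]}
  jaw: 0.6
  grip_force: 60

```text
time: 32.58
position: [0.3728, -0.2226, 0.0876]
ee_rot: [3.11, 0.439, 0.002]
wrist_force: [-0.1, -1.2, -0.0]
gripper_width: 0.599
gripper_force: 0.0
```

```bash
python3 - <<'E'
from go import *
import pickle
to(.3727,-.2232,.031,-74)
p=snap('wrist','w5.png'); pickle.dump(p,open('w5.pkl','wb'))
a=np.radians(-74)
im=cv2.imread('pics/w5.png')
def P(lx,ly,z):
    u=proj(p,[.3727+np.cos(a)*lx-np.sin(a)*ly,-.2232+np.sin(a)*lx+np.cos(a)*ly,z]); return np.array(u).round(1)
for h,k,z in((.038,.03,.028),(.006,.025,.054)):
    print([P(sx*h,sy*k,z) for sx in(-1,1) for sy in(-1,1)])
g=cv2.cvtColor(im,cv2.COLOR_BGR2GRAY)
print(g[150:330:6,240:400:6])
E
```

```text
t 32.58 row -0.0004 0.0005 0.0566 0.0006 -0.0009 0.0009 n 0.9
[array([266.5, 297.8]), array([261.2, 209.2]), array([382.5, 297.8]), array([388.1, 209.3])]
[array([314.3, 312.8]), array([313.5, 231.2]), array([335. , 312.8]), array([336. , 231.3])]
[[188 185 187 185 185 187 194 194 190 185 188 195 197 195 190 186 191 192
  191 184 188 190 188 190 188 191 137]
 [189 181 187 189 187 190 189 190 187 188 189 190 193 195 189 189 193 194
  188 189 187 186 190 196 175 131 126]
 [189 190 192 196 190 189 193 190 186 183 190 187 192 190 191 192 191 189
  184 189 189 186 186 190 141 126 125]
 [194 186 189 190 191 187 196 192 189 188 193 191 192 192 196 194 186 187
  190 191 192 193 187 132 126 125 123]
 [189 188 186 189 190 188 191 190 186 185 191 190 191 188 189 185 186 189
  186 188 186 187 123 123 127 125 124]
 [192 189 187 186 188 190 190 188 189 191 192 188 185 184 186 185 184 188
  189 188 128 123 124 125 128 124 122]
 [191 189 189 188 189 189
[... 1987 characters left out ...]
 107 104 116 128 123]
 [190 190 127 123  38 170 170 169 170 121 106 106 104 105 106 103 104 105
  107 105 104 105 105 105  31 125 126]
 [186 167 126  97  34 168 169 154 145 111 113 112 114 105 105 104 109 121
  119 121 117 119 119 122  27 111 124]
 [ 42 123 127  41  30 186 178 125 125 129 125 124 124 106 106 104 118 123
  122 128 119 121 122 124  33  53 127]
 [ 60 127 125  35  32 182 123 125 123 125 123 122 127 105 105 105 120 124
  126 123 118 125 124 119  31  36 125]
 [118 126  90  34  33 121 123 124 120 121 121 120 119 124 124 126 123 119
  126 126 122 123 125 113  29  34 106]
 [126 126  42  33  33 121 123 120 123 125 127 124 124 123 124 124 123 125
  120 121 125 126 122 113  31  35  46]]
```

Sampled grey levels put the comb plate's edges at columns 262–387 and rows 211–300, about 1.3 mm toward the robot and 2° off the prediction. I'll correct for that and grip.

In the tool's units: 0.0565 m / 0.75 = 0.0753, 0.045 m / 0.75 = 0.06, -0.035 rad / 6.2832 = -0.0056.

>>> drive_effector:
  deltas: {"tx":[-0.002, -0.002, -0.002, -0.002, -0.002], "ty":[0, 0, 0, 0, 0], "tz":[0.0267, 0.06, 0.0753, 0.0753, 0.0753], "drx":[0, 0, 0, 0, 0], "dry":[0, 0, 0, 0, 0], "drz":[-0.0056, -0.0056, -0.0056, -0.0056, -0.0056]}
  jaw: 0.6
  grip_force: 60

```text
time: 33.25
position: [0.3711, -0.2232, 0.0312]
ee_rot: [3.102, 0.492, 0.003]
wrist_force: [-0.5, -0.0, 0.2]
gripper_width: 0.599
gripper_force: 0.0
```

>>> drive_effector:
  deltas: {"tx":[0, 0, 0, 0, 0], "ty":[0, 0, 0, 0, 0], "tz":[0, 0, 0, 0, 0], "drx":[0, 0, 0, 0, 0], "dry":[0, 0, 0, 0, 0], "drz":[0, 0, 0, 0, 0]}
  jaw: 0
  grip_force: 60

```text
time: 33.88
position: [0.3708, -0.223, 0.0307]
ee_rot: [3.102, 0.492, 0.002]
wrist_force: [-1.2, 0.1, 6.8]
gripper_width: 0.123
gripper_force: 59.1
```

>>> drive_effector:
  deltas: {"tx":[0, 0, 0, 0, 0], "ty":[0, 0, 0, 0, 0], "tz":[-0.04, -0.1067, -0.1733, -0.1733, -0.1733], "drx":[0, 0, 0, 0, 0], "dry":[0, 0, 0, 0, 0], "drz":[0, 0, 0, 0, 0]}

```text
time: 34.5
position: [0.37, -0.2226, 0.1595]
ee_rot: [-3.103, -0.492, 0.0]
wrist_force: [-0.1, 0.5, -1.8]
gripper_width: 0.128
gripper_force: 58.8
```

```bash
python3 -c "
from go import *
to(.5785,-.2287,.16,-89.5); to(.5785,-.2287,.08,-89.5)"
```

```text
t 34.5 row 0.1964 0.0703 -0.0005 -0.0002 0.0002 0.306 n 3.3
t 34.5 row 0.1964 0.0703 0.0795 -0.0002 0.0002 0.306 n 3.6
```

In the tool's units: 0.196 m / 0.75 = 0.2613, 0.185 m / 0.75 = 0.2467, 0.306 rad / 6.2832 = 0.0487.

>>> drive_effector:
  deltas: {"tx":[0.0667, 0.1333, 0.2, 0.2467, 0.2613, 0.2613, 0.2613, 0.2613, 0.2613, 0.2613, 0.2613, 0.2613], "ty":[0.02, 0.0467, 0.0733, 0.0893, 0.0933, 0.0933, 0.0933, 0.0933, 0.0933, 0.0933, 0.0933, 0.0933], "tz":[0, 0, 0, 0, 0, 0, 0, 0.04, 0.08, 0.1027, 0.1027, 0.1027], "drx":[0, 0, 0, 0, 0, 0, 0, 0, 0, 0, 0, 0], "dry":[0, 0, 0, 0, 0, 0, 0, 0, 0, 0, 0, 0], "drz":[0.0127, 0.0255, 0.0382, 0.0462, 0.0487, 0.0487, 0.0487, 0.0487, 0.0487, 0.0487, 0.0487, 0.0487]}

```text
time: 36.0
position: [0.579, -0.2291, 0.0846]
ee_rot: [3.141, 0.014, 0.003]
wrist_force: [-0.2, 0.8, -1.4]
gripper_width: 0.124
gripper_force: 58.7
```

```bash
python3 - <<'E'
from go import *
to(.578,-.2287,.0487,-89.5)
E
```

```text
t 36.0 row -0.0011 -0.0004 0.0359 0.0007 -0.0021 -0.0001 n 0.6
```

In the tool's units: 0.02 m / 0.75 = 0.0267, 0.015 m / 0.75 = 0.02.

>>> drive_effector:
  deltas: {"tx":[-0.0013, -0.0013, -0.0013, -0.0013, -0.0013], "ty":[-0.0004, -0.0004, -0.0004, -0.0004, -0.0004], "tz":[0.0067, 0.0133, 0.02, 0.0267, 0.0267], "drx":[0, 0, 0, 0, 0], "dry":[0, 0, 0, 0, 0], "drz":[0, 0, 0, 0, 0]}

```text
time: 36.62
position: [0.5771, -0.2283, 0.0626]
ee_rot: [-3.141, -0.014, 0.001]
wrist_force: [0.6, 1.1, -0.1]
gripper_width: 0.128
gripper_force: 58.7
```

>>> drive_effector:
  deltas: {"tx":[0, 0, 0, 0, 0, 0], "ty":[0, 0, 0, 0, 0, 0], "tz":[0.0067, 0.0133, 0.0173, 0.0193, 0.0193, 0.0193], "drx":[0, 0, 0, 0, 0, 0], "dry":[0, 0, 0, 0, 0, 0], "drz":[0, 0, 0, 0, 0, 0]}

```text
time: 37.38
position: [0.5775, -0.2285, 0.0488]
ee_rot: [3.141, 0.014, 0.001]
wrist_force: [0.5, 0.0, -0.4]
gripper_width: 0.127
gripper_force: 58.8
```

In the tool's units: 0.001 m / 0.75 = 0.0013, 0.0005 m / 0.75 = 0.0007.

>>> drive_effector:
  deltas: {"tx":[0, 0, 0], "ty":[0, 0, 0], "tz":[0.0007, 0.0013, 0.0013], "drx":[0, 0, 0], "dry":[0, 0, 0], "drz":[0, 0, 0]}

```text
time: 37.75
position: [0.5776, -0.2285, 0.0488]
ee_rot: [3.141, 0.014, 0.001]
wrist_force: [-5.3, 0.8, 9.3]
gripper_width: 0.127
gripper_force: 60.4
```

>>> drive_effector:
  deltas: {"tx":[0, 0, 0, 0, 0, 0], "ty":[0, 0, 0, 0, 0, 0], "tz":[0, 0, -0.0133, -0.0533, -0.12, -0.1733], "drx":[0, 0, 0, 0, 0, 0], "dry":[0, 0, 0, 0, 0, 0], "drz":[0, 0, 0, 0, 0, 0]}
  jaw: 0.35

```text
time: 38.5
position: [0.5777, -0.2285, 0.1805]
ee_rot: [3.141, 0.014, 0.003]
wrist_force: [0.6, 0.4, 0.2]
gripper_width: 0.349
gripper_force: 0.0
```

```bash
python3 - <<'E'
from go import *
import pickle
print(sensors.get_obs()['position']); p=snap('wrist','w6.png'); pickle.dump(p,open('w6.pkl','wb'))
to(.611,.2153,.16,-79.8); to(.611,.2153,.09,-79.8)
E
```

```text
[ 0.57772113 -0.22851805  0.18049921]
t 38.55 row 0.0348 -0.4444 0.0253 0.0036 -0.0087 -0.1694 n 7.1
t 38.55 row 0.0341 -0.4446 0.0953 0.0036 -0.0087 -0.1694 n 7.3
```

In the tool's units: -0.444 m / 0.75 = -0.592, 0.01 m / 0.75 = 0.0133, -0.169 rad / 6.2832 = -0.0269.

>>> drive_effector:
  deltas: {"tx":[0.0467, 0.0467, 0.0467, 0.0467, 0.0467, 0.0467, 0.0467, 0.0467, 0.0467, 0.0467, 0.0467, 0.0467, 0.0467], "ty":[-0.592, -0.592, -0.592, -0.592, -0.592, -0.592, -0.592, -0.592, -0.592, -0.592, -0.592, -0.592, -0.592], "tz":[0.0133, 0.0133, 0.0133, 0.0133, 0.0133, 0.0133, 0.0133, 0.0133, 0.0133, 0.08, 0.1333, 0.1333, 0.1333], "drx":[0, 0, 0, 0, 0, 0, 0, 0, 0, 0, 0, 0, 0], "dry":[-0.0005, -0.0005, -0.0005, -0.0005, -0.0005, -0.0005, -0.0005, -0.0005, -0.0005, -0.0005, -0.0005, -0.0005, -0.0005], "drz":[-0.0269, -0.0269, -0.0269, -0.0269, -0.0269, -0.0269, -0.0269, -0.0269, -0.0269, -0.0269, -0.0269, -0.0269, -0.0269]}
  jaw: 0.6
  grip_force: 40

```text
time: 40.17
position: [0.6098, 0.215, 0.0798]
ee_rot: [-3.129, -0.276, 0.001]
wrist_force: [0.6, 0.0, -0.1]
gripper_width: 0.602
gripper_force: 0.0
```

```bash
python3 - <<'E'
from go import *
to(.611,.2153,.010,-79.8)
p=snap('wrist','w7.png'); im=cv2.imread('pics/w7.png'); a=np.radians(-79.8)
for h,k,z in((.075,.044,.004),(.007,.025,.034)):
    print([np.round(proj(p,[.611+np.cos(a)*x-np.sin(a)*y,.2153+np.sin(a)*x+np.cos(a)*y,z]),1) for x in(-h,h) for y in(-k,k)])
g=cv2.cvtColor(im,cv2.COLOR_BGR2GRAY)
c=max(cv2.findContours((g>205).astype(np.uint8),cv2.RETR_EXTERNAL,cv2.CHAIN_APPROX_SIMPLE)[0],key=cv2.contourArea)
print(cv2.approxPolyDP(c,6,True).reshape(-1,2).tolist())
print(g[180:330:6,270:370:4])
E
```

```text
t 40.17 row 0.0012 -0.0001 0.0698 -0.0001 0.0003 -0.0018 n 1.1
[array([218.4, 301.7]), array([204.1, 178.6]), array([429.3, 301.4]), array([443. , 178.2])]
[array([312.3, 299.6]), array([311.1, 221.6]), array([335.2, 299.6]), array([335.9, 221.6])]
[[203, 179], [218, 300], [245, 300], [263, 289], [269, 300], [365, 300], [356, 283], [338, 275], [329, 298], [310, 283], [306, 257], [265, 253], [262, 222], [285, 220], [294, 230], [294, 222], [308, 221], [312, 207], [330, 201], [330, 178]]
[[242 242 242 241 242 241 241 241 241 241 241 241 240 241 240 238 162 162
  163 163 161 161 161 161 162]
 [245 245 244 244 245 243 244 244 243 244 243 243 242 243 242 226 162 162
  163 161 163 162 162 161 161]
 [245 244 244 244 244 244 244 243 243 243 243 243 242 243 242 197 161 162
  162 162 162 162 161 163 163]
 [245 245 244 244 244 243 244 244 243 243 243 243 242 242 242 238 163 163
  162 160 162 162 162 162 163]
 [245 244 245 244 244 244 244 243 243 243 
[... 1463 characters left out ...]
37 237 226 238 237 205 162 162 224 237
  237 237 237 236 235 181 162]
 [238 237 237 237 237 237 237 237 236 237 224 238 237 237 205 163 225 237
  236 236 237 236 236 221 162]
 [215 216 216 217 215 215 216 215 216 218 216 213 213 214 214 212 213 215
  215 214 214 214 214 215 187]
 [176 174 173 171 169 173 174 175 177 173 169 169 173 173 173 171 170 174
  172 172 170 166 165 170 172]
 [172 174 171 173 175 175 174 173 174 175 174 170 169 175 172 168 170 171
  170 169 170 170 168 171 172]
 [172 176 176 173 169 172 175 175 176 175 173 172 169 172 173 170 170 175
  172 171 169 172 171 168 169]
 [168 173 176 175 172 171 171 170 170 169 170 174 174 176 172 173 169 169
  170 170 173 174 173 172 167]]
```

The cover's left corners (203,179) and (218,300) match the prediction to within 2 px. I'll grip.

In the tool's units: 0.069 m / 0.75 = 0.092, 0.068 m / 0.75 = 0.0907.

>>> drive_effector:
  deltas: {"tx":[0.0013, 0.0013, 0.0013, 0.0013, 0.0013, 0.0013], "ty":[0, 0, 0, 0, 0, 0], "tz":[0.04, 0.0733, 0.0907, 0.092, 0.092, 0.092], "drx":[0, 0, 0, 0, 0, 0], "dry":[0, 0, 0, 0, 0, 0], "drz":[0, 0, 0, 0, 0, 0]}
  jaw: 0.6
  grip_force: 40

```text
time: 40.98
position: [0.6101, 0.2163, 0.01]
ee_rot: [-3.129, -0.279, 0.001]
wrist_force: [-0.4, -0.0, -0.3]
gripper_width: 0.601
gripper_force: 0.0
```

>>> drive_effector:
  deltas: {"tx":[0, 0, 0, 0, 0], "ty":[0, 0, 0, 0, 0], "tz":[0, 0, 0, 0, 0], "drx":[0, 0, 0, 0, 0], "dry":[0, 0, 0, 0, 0], "drz":[0, 0, 0, 0, 0]}
  jaw: 0
  grip_force: 40

```text
time: 41.6
position: [0.6096, 0.2162, 0.0091]
ee_rot: [-3.129, -0.279, 0.003]
wrist_force: [-1.5, 0.0, 4.8]
gripper_width: 0.152
gripper_force: 40.1
```

>>> drive_effector:
  deltas: {"tx":[0, 0, 0, 0, 0, 0], "ty":[0, 0, 0, 0, 0, 0], "tz":[-0.04, -0.1067, -0.1867, -0.2133, -0.2133, -0.2133], "drx":[0, 0, 0, 0, 0, 0], "dry":[0, 0, 0, 0, 0, 0], "drz":[0, 0, 0, 0, 0, 0]}

```text
time: 42.35
position: [0.6087, 0.2156, 0.1662]
ee_rot: [3.128, 0.279, -0.009]
wrist_force: [-0.1, -0.3, -0.4]
gripper_width: 0.155
gripper_force: 39.5
```

```bash
python3 -c "
from go import *
to(.578,-.2005,.17,-89.5); to(.578,-.2005,.1,-89.5)"
```

```text
t 42.35 row -0.1038 0.4041 -0.0029 0.0011 0.006 0.1691 n 6.7
t 42.35 row -0.1034 0.404 0.0671 0.0011 0.006 0.1691 n 6.8
```

In the tool's units: 0.404 m / 0.75 = 0.5387, 0.38 m / 0.75 = 0.5067, 0.169 rad / 6.2832 = 0.0269.

>>> drive_effector:
  deltas: {"tx":[-0.0133, -0.0307, -0.048, -0.0667, -0.084, -0.1013, -0.1173, -0.1307, -0.1387, -0.1387, -0.1387, -0.1387, -0.1387, -0.1387, -0.1387, -0.1387], "ty":[0.0533, 0.12, 0.1867, 0.2533, 0.32, 0.3867, 0.4533, 0.5067, 0.5387, 0.5387, 0.5387, 0.5387, 0.5387, 0.5387, 0.5387, 0.5387], "tz":[0, 0, 0, 0, 0, 0, 0, 0, 0, 0, 0, 0.0267, 0.0667, 0.0867, 0.0867, 0.0867], "drx":[0, 0, 0, 0, 0, 0, 0, 0, 0, 0, 0, 0, 0, 0, 0, 0], "dry":[0, 0, 0, 0, 0, 0, 0, 0, 0, 0, 0, 0, 0, 0, 0, 0], "drz":[0.0032, 0.0064, 0.0095, 0.0127, 0.0159, 0.0191, 0.0223, 0.0255, 0.0269, 0.0269, 0.0269, 0.0269, 0.0269, 0.0269, 0.0269, 0.0269]}

```text
time: 44.35
position: [0.5794, -0.1997, 0.1051]
ee_rot: [3.141, 0.015, -0.002]
wrist_force: [-0.3, -0.5, -0.3]
gripper_width: 0.156
gripper_force: 39.4
```

```bash
python3 - <<'E'
from go import *
to(.5772,-.2005,.081,-89.5)
E
```

```text
t 44.35 row -0.0022 0.0008 0.0241 0.0006 0.0011 0.0006 n 0.4
```

In the tool's units: 0.0225 m / 0.75 = 0.03, 0.009 m / 0.75 = 0.012.

>>> drive_effector:
  deltas: {"tx":[-0.0027, -0.0027, -0.0027, -0.0027, -0.0027, -0.0027, -0.0027], "ty":[0.0011, 0.0011, 0.0011, 0.0011, 0.0011, 0.0011, 0.0011], "tz":[0.0053, 0.012, 0.0187, 0.024, 0.028, 0.03, 0.03], "drx":[0, 0, 0, 0, 0, 0, 0], "dry":[0, 0, 0, 0, 0, 0, 0], "drz":[0, 0, 0, 0, 0, 0, 0]}

```text
time: 45.22
position: [0.5766, -0.2008, 0.0814]
ee_rot: [3.141, 0.014, -0.004]
wrist_force: [0.2, -0.3, -1.4]
gripper_width: 0.157
gripper_force: 39.4
```

>>> drive_effector:
  deltas: {"tx":[0, 0, 0, 0], "ty":[0, 0, 0, 0], "tz":[0.0008, 0.0016, 0.0024, 0.0024], "drx":[0, 0, 0, 0], "dry":[0, 0, 0, 0], "drz":[0, 0, 0, 0]}

```text
time: 45.72
position: [0.5768, -0.2009, 0.081]
ee_rot: [3.141, 0.014, -0.003]
wrist_force: [-5.2, 2.7, 11.4]
gripper_width: 0.151
gripper_force: 41.1
```

Contact at TCP z = 0.081, exactly the expected height. I'll release, retreat and check.

In the tool's units: -0.18 m / 0.75 = -0.24, -0.15 m / 0.75 = -0.2.

>>> drive_effector:
  deltas: {"tx":[0, 0, 0, 0, 0, 0, -0.08, -0.16, -0.2, -0.2], "ty":[0, 0, 0, 0, 0, 0, 0, 0, 0, 0], "tz":[0, 0, -0.0133, -0.0533, -0.12, -0.2, -0.24, -0.24, -0.24, -0.24], "drx":[0, 0, 0, 0, 0, 0, 0, 0, 0, 0], "dry":[0, 0, 0, 0, 0, 0, 0, 0, 0, 0], "drz":[0, 0, 0, 0, 0, 0, 0, 0, 0, 0]}
  jaw: 0.35

```text
time: 46.98
position: [0.4256, -0.2027, 0.2614]
ee_rot: [3.14, 0.011, -0.001]
wrist_force: [0.6, 0.2, 0.1]
gripper_width: 0.348
gripper_force: 0.0
```

```bash
python3 - <<'E'
from h import *
p=snap('wrist','w8.png'); A=snap('scene','c8.png'); B=snap('side','s8.png')
w=cv2.imread('pics/w8.png')[0:400]; c=cv2.imread('pics/c8.png')[100:430,110:480]; s=cv2.imread('pics/s8.png')[140:280,180:480]
can=np.zeros((600,800,3),np.uint8)
can[:290,:400]=cv2.resize(c,(400,290)); can[:290,400:]=cv2.resize(s,(400,290)) ; can[290:600,:]=cv2.resize(w[:310,:],(800,310)) if 0 else cv2.resize(w,(800,310))
cv2.imwrite('pics/f8.png',can)
a=np.radians(-89.5)
print([np.round(np.array(proj(p,[.578+np.cos(a)*x-np.sin(a)*y,-.2008+np.sin(a)*x+np.cos(a)*y,.076]))*[1.25,.775]+[0,290]) for x in(-.075,.075) for y in(-.044,.044)])
E
```

```text
[array([295., 354.]), array([283., 259.]), array([512., 354.]), array([523., 259.])]
```

View pics/f8.png

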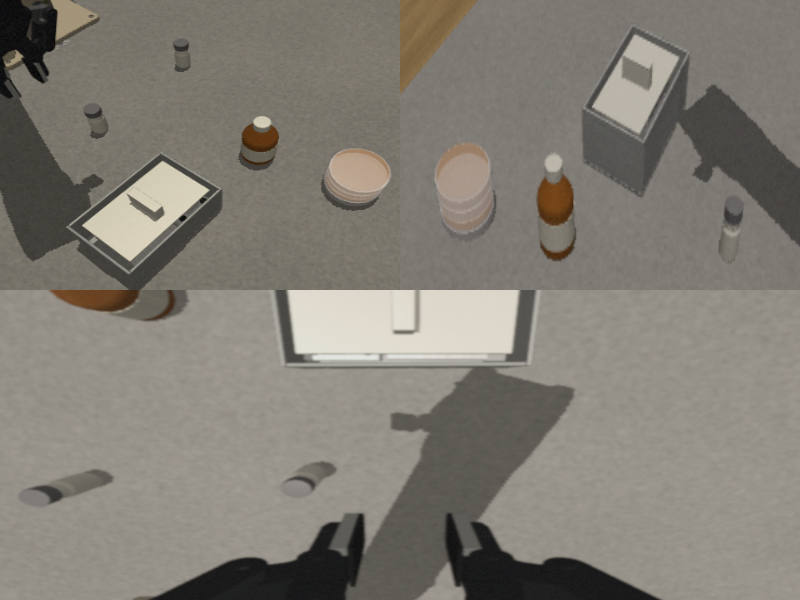

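The cover lies level inside the pan, with even margins in all three views (wrist edge at row 354, columns 288–518, as predicted). The bottle, dishes and vials are upright in place, so I'm handing in.

```bash
python3 -c "
from station import arm, cams, sensors
print(arm.close_job())"
```

```text
the job is handed in; nothing more can be done
None
```

The kit is packed and handed in at about 47 s, but it may fail the 40 N press rule: on the first try at the finned block, a gripper knuckle most likely pressed the pan's end rim (wrist force up to about 97 N) before I backed off, regripped higher and placed it; in the final pictures the cover lies level and the bottle, dishes and vials stand in place.

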